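Draw the boiling basket out of the pot and hold it tipped to drain

TASK

The potato in the wire basket is done and wants draining over its pot. The basket's handle is folded in over the potato: swing it up and back, away from the basket, until it comes up against its stop, with the basket still standing in the pot. Then lift the basket by that handle until all of it is clear above the pot, tip it back towards the handle by about 30 degrees so that the rim opposite the handle is the high side and the potato stays in, and finish holding it so, still and over the pot: do not set it down or let go. Leave the pot standing where it is and do not disturb the onion, the garlic or the peeler.

Things in the scene. Friction and masses are not known exactly. Their poses are not given: they have to be found in the camera images.
- pot: dark cast-iron casserole, 150 mm wide, 90 mm high, 1.9 kg, loose on a round cork trivet (6 mm thick, 170 mm wide). Origin at the centre of its underside, z up, y through its two lug handles (212 mm over both, 63 to 79 mm above the origin); inner floor at 4 mm, rim at 90 mm, mouth 122 mm wide inside. To its left stands a gas cooker with pans, 0.23 m high near it
- basket: round steel wire basket, loose in the pot, tapered: 84 mm wide at the foot, 110 mm at the rim, 80 mm deep; 0.2 to 0.35 kg with its handle, and a potato of 0.08 to 0.15 kg. Origin at the centre of its underside, z up its axis, x from the handle's hinge to the front, y along the hinge pin. The hinge starts on the robot's side, within 45 degrees. Tipping back towards the handle turns x upward
- handle (a joint): angle of the folding handle, rad: 0 = level across the basket's mouth (towards the basket's +x), 1.57 = upright, 1.85 = against its stop, leaning 0.28 rad outward. Starts at 0.3 to 0.8. The hinge is a little stiff (0.055 N m): the handle stays where it is left, about 1 N at the grip moves it. At the stop, the weight of the lifted basket presses it on the stop
- handle_hinge (a point): middle of the hinge pin, 56 mm behind the basket's axis and 94 mm above its underside. Below about 1.2 rad, upright fingers pushing level against the handle's end bind by friction: raise it by the grip first
- handle_grip (a point): place to hold the handle, on its centre line 85 mm from the hinge pin. The grip is a straight wooden bar, 48 to 114 mm from the pin (free end at 114 mm), 20 mm wide along the pin and 13 mm thick; two 4 mm wires 30 mm apart join it to the pin. There is room for fingers on both sides of its 20 mm width
- basket_centre (a point): point on the basket's axis 40 mm above its underside
- basket_foot (a point): point of the foot rim on the handle side, 42 mm behind the basket's axis at the level of its underside: the lowest point when the basket is tipped back
- potato_middle (a point): middle of the potato (60 x 74 x 46 mm) lying in the basket
- red_onion: red onion, 64 mm wide and 74 mm high, standing loose near the front edge of the worktop to the right of the pot; origin under its middle; not to be disturbed
- garlic: garlic bulb, 54 mm wide and 55 mm high, standing loose near the front edge of the worktop to the left; origin under its middle; not to be disturbed
- peeler: turquoise vegetable peeler, 123 mm long, 47 mm wide, 10 mm high, lying loose on the worktop near its front edge, between the robot and the pot; origin under its middle, y along it; not to be disturbed

How it is judged:
By the outcome, as a careful person would: the job done as asked, in the order asked, and still so for the second after the job is handed in, while the arm keeps its last pose, push and grip.
It also fails if it takes over 72 s, if anything falls off the work surface, if the arm or the gripper's body presses on something with over 40 N, if the wrist force passes 120 N, or if a joint passes its speed limit or range.

ROBOT

A 7-joint arm with a two-finger parallel gripper is mounted at the origin on a cart in front of the work surface, level with it; the furniture and walls round the work are solid. World frame = base frame: x ahead of the robot, y to its left, z up, the work surface at z = 0. Lengths are in m, angles in degrees, forces in N, time in s.
With the tool pointing down it reaches from about 0.425 to 0.875 m from the base axis. Payload 4.7 kg.
Tool frame: the origin (TCP) lies between the finger pads; the fingertips stand 8 mm ahead of it and the grasp point (between the pads) lies 11 mm behind it (env.tip_extent is the distance from the TCP to the fingertips, in m); z points along the fingers, y is the line along which they close (so a half turn about z gives the same grasp; the last joint's range is limited). The gripper opens to 87 mm and grips with 3 to 60 N. Pads are 19 mm wide; open, the fingers measure 117 mm over their backs; the gripper's body (75 mm by 190 mm) begins 51 mm behind the grasp point.
Start: joints at [-74.192, 18.392, -4.016, 83.108, 1.295, 78.541, -3.26], TCP at [0.168, 0.628, 0.231] pointing down, gripper open.
Joint ranges: [-163.93, 163.93], [-17.29, 119.83], [-79.2, 71.16], [3.27, 140.29], [-89.18, 269.18], [5.43, 117.66], [-154.24, 154.24]. Speed limits (degrees/s): [147.25, 147.25, 180, 180, 180, 180, 180].

INTERFACE

Orientations are given as [roll, pitch, yaw] about the fixed x, y, z axes, in that order (R = Rz(yaw) Ry(pitch) Rx(roll)).
In Python, from cell import sensors, vision, workorder, env gives the robot as it stands.
- The arm moves only by the tool drive_tool, never from a script. Its argument "moves" is a list of rows, each an object of numbers: "x", "y", "z": the shift along the tool's x, y, z in mm; "rx", "ry", "rz": the turn, a rotation vector about the tool's x, y, z in rad; "fingers": the closure, from -1 (fully open) to 1 (shut). In form: [{"x": .., "y": .., "z": .., "rx": .., "ry": .., "rz": .., "fingers": ..}, ...]. A call has 1 to 20 rows; each row is the pose to reach, as a shift and turn from the pose commanded when the call began, along the tool's axes at that moment; what a row does not reach only later rows make up. A row lasts 1/8 s, in which the tool goes at most 62.5 mm and 10.7 degrees, less where a joint would pass 70% of its speed; a pose out of reach is approached as far as the arm can. A call with a gripper value outside its range is refused whole. The fingers move at their own pace and stop on an object; "force" is the grip in N (left out, the last holds). Time passes only in rows, so rows that repeat a pose let the fingers close. It gives the time, the measured TCP pose, the force, the opening and the grip force at its end, in the units of the state.
- sensors.get_obs(): the state, without advancing time (a new reading comes with each control period).
- vision.read_camera(name): name is "scene" or "top"; returns a dict with "image" (480x640x3 uint8, red, green, blue), "fx", "fy", "cx", "cy" (pixels), "R" (3x3) and "t" (3): a world point X has camera coordinates R X + t. Camera axes: x right, y down, z forward; pixel columns grow to the right and rows downward; lengths in m; the calibration is good to about 2 mm. A picture is of the moment at which its call begins. There is no depth.
- workorder.sign_off(): hands the job in; it is judged then, once.
The state is a dict: "time_s": time; "qpos": joint angles; "joint_velocities": joint speeds; "effort": joint torques, N m; "tool_pos": TCP position; "tool_rot": TCP orientation; "force": force on the tool from outside, world axes, zero at the start; "wrist_torque": the same for the moment, N m; "grip_width": finger opening in m; "grasp_force": force on a finger pad.
Only numpy, scipy, OpenCV 4.12 (cv2) and the standard library are available. Lean on these libraries where they do the work, as an engineer would, in place of code of your own. Each camera call takes 0.05 s, during which the arm holds its last target. There are 200 camera calls.

## Working session

There is one attempt and no reset: what is moved stays moved. The work goes in short steps, Python scripts to look and compute and a tool call to move; the robot and the scene stay as the last step left them, time stands still between calls to the robot, and variables do not carry over. Pictures are saved under pics/ and viewed, at most 13 in all, crops included, and the job is handed in when it is done.

Besides the shell and the picture viewer there is one more tool, called after ">>>" by a JSON object that holds its "fn" and its "kwargs", one argument or row to a line. drive_tool: Moves the arm, as the interface text tells. Its arguments: {"type":"object","properties":{"moves":{"type":"array"},"force":{"type":"number"}},"required":["moves"]}

```bash
ls; mkdir -p pics; python3 - <<'E'
from cell import sensors, vision, env
import cv2,numpy as np
o=sensors.get_obs(); print(o, env.tip_extent)
for n in("scene","top"):
    c=vision.read_camera(n); cv2.imwrite(f"pics/{n}0.png",c["image"][:,:,::-1])
    np.savez(f"{n}.npz",**c)
    print(n,c["fx"],c["cx"],c["cy"],c["R"],c["t"], -np.array(c["R"]).T@c["t"])
E
```

```text
pics
{'time_s': 0.0, 'qpos': array([-74.19159102,  18.44170639,  -4.01445596,  83.17511346,
         1.29574776,  78.53974424,  -3.25686786]), 'joint_velocities': array([ 0.00165975,  0.06656158,  0.0167877 , -0.01075142,  0.03522625,
        0.06324202,  0.01508921]), 'effort': array([ 6.20728388e-04, -4.91279984e+01, -4.03493028e-01, -3.12536180e+01,
       -6.39167475e-02,  4.36382974e-02,  1.83291759e-04]), 'tool_pos': array([0.16816389, 0.62731642, 0.2294295 ]), 'tool_rot': array([-1.79888715e+02,  6.74313368e-03,  1.65003613e+02]), 'force': array([-0.17505264, -0.19469584, -0.08874648]), 'wrist_torque': array([-0.00994203,  0.0107742 , -0.0633441 ]), 'grasp_force': 0.0, 'grip_width': 0.08663204070595393} 0.008
scene 526.0905296273985 319.4927412316628 235.11948618847617 [[-0.87533557 -0.48337521  0.01166399]
 [-0.36885373  0.65196464 -0.662487  ]
 [ 0.31262529 -0.58420074 -0.74898259]] [0.46244532 0.28240055 0.87968178] [0.23394856 0.55333018 0.84055907]
top 546.3616481183232 320.5374437195566 238.02626702957022 [[-0.0131329  -0.99976247  0.01739351]
 [-0.99665492  0.01168487 -0.08088529]
 [ 0.08066284 -0.01839758 -0.99657164]] [-0.01489821  0.52012008  0.98805453] [ 0.4384853  -0.00279439  1.02699632]
```

View pics/scene0.png

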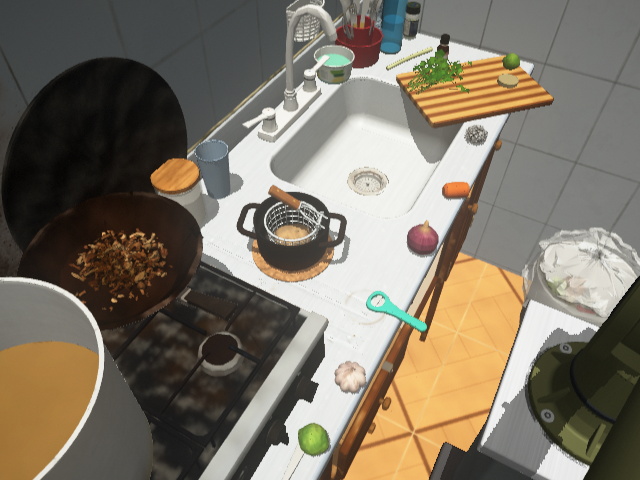

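View pics/top0.png

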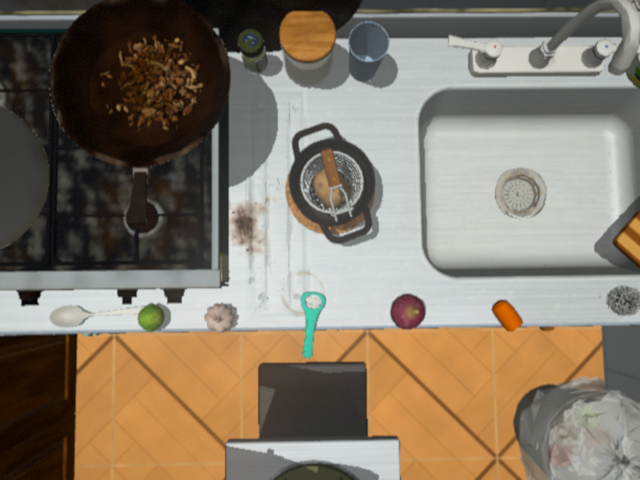

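The pot shows at about (292,230) in scene and (333,183) in top. The wooden grip is at (288,198) in scene and (331,170) in top, with the hinge on the robot's side near (340,212). I'll zoom in on both.

```bash
python3 - <<'E'
import cv2,numpy as np
a=cv2.imread("pics/scene0.png")[170:290,230:355]; b=cv2.imread("pics/top0.png")[120:245,280:385]
a=cv2.resize(a,None,fx=3.2,fy=3.2,interpolation=2); b=cv2.resize(b,None,fx=3.8,fy=3.8,interpolation=2)
im=np.zeros((500,800,3),np.uint8); im[:a.shape[0],:a.shape[1]]=a; im[:b.shape[0],400:400+b.shape[1]]=b
cv2.imwrite("pics/zoom0.png",im)
E
```

```text
(no output)
```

View pics/zoom0.png

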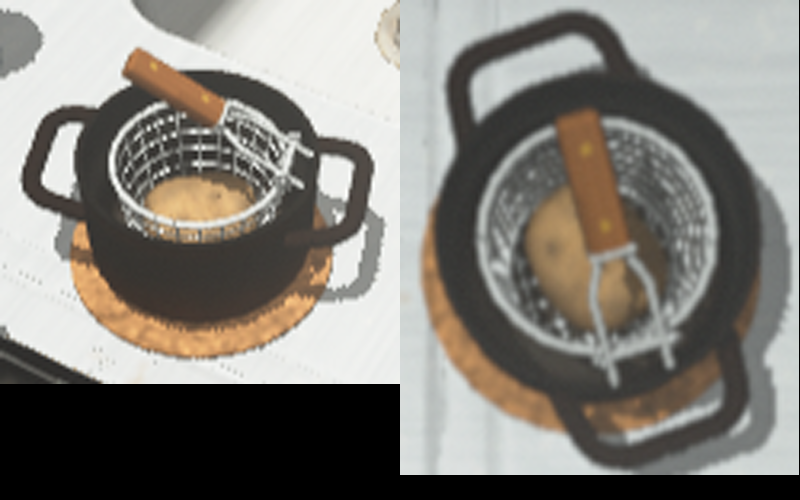

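The zoom shows the wooden bar's ends at about (271,188) and (299,205) in scene, and (327,150) and (335,186) in top. The hinge ears are on the robot's side, around (341,211) in top.

```bash
cat > h.py <<'E'
import cv2,numpy as np
from cell import vision
def cam(n): return vision.read_camera(n)
def P(c):
    K=np.array([[c["fx"],0,c["cx"]],[0,c["fy"],c["cy"]],[0,0,1.]]); return K@np.c_[c["R"],c["t"]]
def ray(c,p):
    R=np.array(c["R"]); o=-R.T@c["t"]; d=R.T@np.array([(p[0]-c["cx"])/c["fx"],(p[1]-c["cy"])/c["fy"],1]); return o,d
def onz(c,p,z):
    o,d=ray(c,p); return o+d*(z-o[2])/d[2]
def tri(a,pa,b,pb):
    X=cv2.triangulatePoints(P(a),P(b),np.array(pa,float).reshape(2,1),np.array(pb,float).reshape(2,1))[:,0]; X=X[:3]/X[3]
    e=[(P(c)@np.r_[X,1]) for c in(a,b)]; return X,[np.round(v[:2]/v[2]-q,1) for v,q in zip(e,(pa,pb))]
def proj(c,X):
    v=P(c)@np.r_[X,1]; return v[:2]/v[2]
def wood(c,box):  # box x0,y0,x1,y1 -> ends of the wooden bar
    x0,y0,x1,y1=box; h=cv2.cvtColor(c["image"][y0:y1,x0:x1],cv2.COLOR_RGB2HSV)
    m=cv2.inRange(h,(5,120,70),(16,255,230)); m=cv2.morphologyEx(m,cv2.MORPH_OPEN,np.ones((2,2)))
    n,l,s,ct=cv2.connectedComponentsWithStats(m); i=1+s[1:,4].argmax()
    r=cv2.minAreaRect(np.argwhere(l==i)[:,::-1].astype(np.float32)); b=cv2.boxPoints(r)+[x0,y0]
    e=[np.linalg.norm(b[k]-b[(k+1)%4]) for k in range(4)]; k=int(np.argmin(e[:2]))
    A,B=(b[k]+b[k+1])/2,(b[k+2]+b[(k+3)%4])/2
    return s[i,4],A,B,r[1]
E
python3 - <<'E'
from h import *
S=dict(np.load("scene.npz"));T=dict(np.load("top.npz"))
print(wood(S,(255,175,320,215))); print(wood(T,(315,140,350,195)))
f,ef=tri(S,(270.9,188.4),T,(327.1,150.3)); n,en=tri(S,(299.4,205),T,(335.5,186.3))
print(f,ef,n,en,np.linalg.norm(f-n))
u=(n-f)/np.linalg.norm(n-f); h=n+u*.048; print("hinge",h,"elev",np.degrees(np.arcsin(-u[2])),"yaw of -u",np.degrees(np.arctan2(-u[1],-u[0])))
z=lambda x,y:(280+(x-400)/3.8,120+y/3.8)
print("rim c",onz(T,z(597,235),.09),"w",onz(T,z(476,235),.09)-onz(T,z(718,235),.09))
print("ears",onz(T,z(613,383),.104),onz(T,z(669,365),.104))
print("pot c",onz(T,z(598,236),.096))
print("lugs",onz(T,z(535,20),.077),onz(T,z(658,460),.077))
# peeler/onion/garlic
for p in((313,300),(307,352),(408,311),(220,317)): print(onz(T,p,.02))
E
```

```text
(np.int32(230), array([271.36051702, 188.41416168]), array([299.70386696, 205.85622311]), (33.280189514160156, 7.533900737762451))
(np.int32(362), array([326.42307854, 150.88461494]), array([335.81538582, 185.32307243]), (35.696258544921875, 10.875518798828125))
[ 0.64993392 -0.03085176  0.16486046] [array([0.4, 0.1]), array([-0.2, -0.3])] [ 0.59692386 -0.04473316  0.13527946] [array([0.5, 0.1]), array([-0.2, -0.5])] 0.06227194226970906
hinge [ 0.55606304 -0.05543311  0.11247804] elev 28.36126564802128 yaw of -u 14.674178729916513
rim c [ 0.61194344 -0.04100391  0.09      ] w [0.00109593 0.11060745 0.        ]
ears [ 0.54228617 -0.04660353  0.104     ] [ 0.55011598 -0.07183094  0.104     ]
pot c [ 0.61036903 -0.04120655  0.096     ]
lugs [ 0.71618583 -0.01407718  0.077     ] [ 0.50951901 -0.06801843  0.077     ]
[ 0.40624654 -0.00607742  0.02      ]
[0.31242758 0.00595732 0.02      ]
[ 0.38379887 -0.18009867  0.02      ]
[0.37777282 0.16372717 0.02      ]
```

Hinge at about (0.558, -0.056, 0.104), basket yaw about 16°, handle angle about 0.53 rad. I'll rise first, then cross over to above the grip.

>>> {"fn": "drive_tool", "kwargs": {
  "moves": [
    {"z": -60},
    {"z": -120},
    {"z": -180},
    {"z": -230},
    {"x": -30, "y": -25, "z": -230, "rz": 0.13},
    {"x": -77, "y": -65, "z": -230, "rz": 0.31},
    {"x": -123, "y": -104, "z": -230, "rz": 0.5},
    {"x": -170, "y": -143, "z": -230, "rz": 0.68},
    {"x": -216, "y": -182, "z": -230, "rz": 0.87},
    {"x": -262, "y": -221, "z": -230, "rz": 1.05},
    {"x": -308, "y": -260, "z": -230, "rz": 1.23},
    {"x": -355, "y": -299, "z": -230, "rz": 1.42},
    {"x": -401, "y": -338, "z": -230, "rz": 1.6},
    {"x": -447, "y": -378, "z": -230, "rz": 1.79},
    {"x": -493, "y": -417, "z": -230, "rz": 1.97},
    {"x": -540, "y": -456, "z": -230, "rz": 2.15},
    {"x": -586, "y": -495, "z": -230, "rz": 2.34},
    {"x": -617, "y": -521, "z": -230, "rz": 2.5},
    {"x": -617, "y": -521, "z": -230, "rz": 2.6, "fingers": -0.2},
    {"x": -617, "y": -521, "z": -230, "rz": 2.6, "fingers": -0.2}
  ],
  "force": 4
}}

```text
invalid input at $.moves[0]: expected keys x, y, z, rx, ry, rz, fingers
```

>>> {"fn": "drive_tool", "kwargs": {
  "moves": [
    {"x": 0, "y": 0, "z": -60, "rx": 0, "ry": 0, "rz": 0, "fingers": -1},
    {"x": 0, "y": 0, "z": -120, "rx": 0, "ry": 0, "rz": 0, "fingers": -1},
    {"x": 0, "y": 0, "z": -180, "rx": 0, "ry": 0, "rz": 0, "fingers": -1},
    {"x": 0, "y": 0, "z": -230, "rx": 0, "ry": 0, "rz": 0, "fingers": -1},
    {"x": -30, "y": -25, "z": -230, "rx": 0, "ry": 0, "rz": 0.13, "fingers": -1},
    {"x": -77, "y": -65, "z": -230, "rx": 0, "ry": 0, "rz": 0.31, "fingers": -1},
    {"x": -123, "y": -104, "z": -230, "rx": 0, "ry": 0, "rz": 0.5, "fingers": -1},
    {"x": -170, "y": -143, "z": -230, "rx": 0, "ry": 0, "rz": 0.68, "fingers": -1},
    {"x": -216, "y": -182, "z": -230, "rx": 0, "ry": 0, "rz": 0.87, "fingers": -1},
    {"x": -262, "y": -221, "z": -230, "rx": 0, "ry": 0, "rz": 1.05, "fingers": -1},
    {"x": -308, "y": -260, "z": -230, "rx": 0, "ry": 0, "rz": 1.23, "fingers": -1},
    {"x": -355, "y": -299, "z": -230, "rx": 0, "ry": 0, "rz": 1.42, "fingers": -1},
    {"x": -401, "y": -338, "z": -230, "rx": 0, "ry": 0, "rz": 1.6, "fingers": -1},
    {"x": -447, "y": -378, "z": -230, "rx": 0, "ry": 0, "rz": 1.79, "fingers": -1},
    {"x": -493, "y": -417, "z": -230, "rx": 0, "ry": 0, "rz": 1.97, "fingers": -1},
    {"x": -540, "y": -456, "z": -230, "rx": 0, "ry": 0, "rz": 2.15, "fingers": -1},
    {"x": -586, "y": -495, "z": -230, "rx": 0, "ry": 0, "rz": 2.34, "fingers": -1},
    {"x": -617, "y": -521, "z": -230, "rx": 0, "ry": 0, "rz": 2.5, "fingers": -1},
    {"x": -617, "y": -521, "z": -230, "rx": 0, "ry": 0, "rz": 2.6, "fingers": -0.2},
    {"x": -617, "y": -521, "z": -230, "rx": 0, "ry": 0, "rz": 2.6, "fingers": -0.2}
  ],
  "force": 4
}}

```text
time_s: 2.6
tool_pos: [0.6295, -0.0355, 0.4597]
tool_rot: [-180.0, 0.1, 16.0]
force: [-0.6, 0.5, -0.6]
grip_width: 0.0741
grasp_force: 0.0
```

>>> {"fn": "drive_tool", "kwargs": {
  "moves": [
    {"x": -1, "y": 0, "z": 50, "rx": 0, "ry": 0, "rz": 0, "fingers": -0.2},
    {"x": -2, "y": 0, "z": 100, "rx": 0, "ry": 0, "rz": 0, "fingers": -0.2},
    {"x": -2, "y": 0, "z": 150, "rx": 0, "ry": 0, "rz": 0, "fingers": -0.2},
    {"x": -2, "y": 0, "z": 200, "rx": 0, "ry": 0, "rz": 0, "fingers": -0.2},
    {"x": -2, "y": 0, "z": 230, "rx": 0, "ry": 0, "rz": 0, "fingers": -0.2},
    {"x": -2, "y": 0, "z": 240, "rx": 0, "ry": 0, "rz": 0, "fingers": -0.2},
    {"x": -2, "y": 0, "z": 240, "rx": 0, "ry": 0, "rz": 0, "fingers": -0.2}
  ]
}}

```text
time_s: 3.48
tool_pos: [0.6275, -0.035, 0.2209]
tool_rot: [-180.0, -0.0, 16.1]
force: [-0.2, 0.1, -0.1]
grip_width: 0.0519
grasp_force: 0.0
```

```bash
python3 - <<'E'
from h import *
from cell import sensors
o=sensors.get_obs(); print(o["tool_pos"],o["tool_rot"],o["grip_width"],o["force"],o["qpos"].round(1))
a=cam("scene")["image"][140:290,220:370,::-1]; b=cam("top")["image"][100:250,260:410,::-1]
im=np.hstack([cv2.resize(q,(400,400),interpolation=2) for q in(a,b)]); cv2.imwrite("pics/g1.png",im)
E
```

```text
[ 0.62751216 -0.03498253  0.22091547] [-1.79985297e+02 -1.07913831e-02  1.61367190e+01] 0.05193361651921339 [-0.24371577  0.08830446 -0.11105978] [-30.8  18.6  39.6  88.5 -12.1  77.2 -63.8]
```

View pics/g1.png

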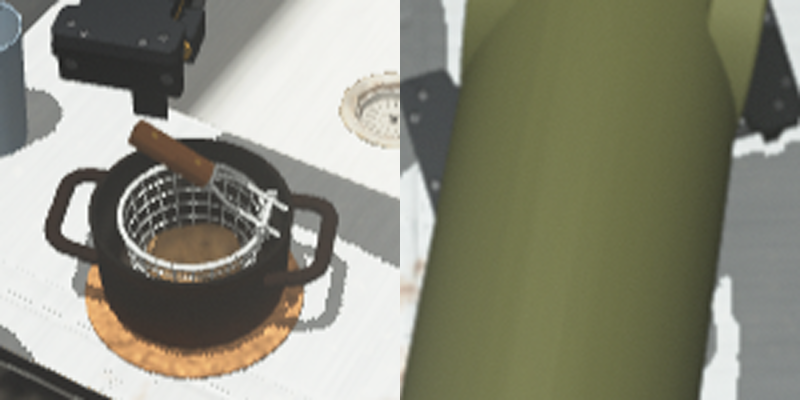

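The scene view shows the finger at zoomed (150,100), just above the bar's outer half at (170,150). The top view is blocked by the arm. I'll descend 84 mm and close gently.

>>> {"fn": "drive_tool", "kwargs": {
  "moves": [
    {"x": 0, "y": 0, "z": 25, "rx": 0, "ry": 0, "rz": 0, "fingers": -0.2},
    {"x": 0, "y": 0, "z": 50, "rx": 0, "ry": 0, "rz": 0, "fingers": -0.2},
    {"x": 0, "y": 0, "z": 70, "rx": 0, "ry": 0, "rz": 0, "fingers": -0.2},
    {"x": 0, "y": 0, "z": 84, "rx": 0, "ry": 0, "rz": 0, "fingers": -0.2},
    {"x": 0, "y": 0, "z": 84, "rx": 0, "ry": 0, "rz": 0, "fingers": 0.2},
    {"x": 0, "y": 0, "z": 84, "rx": 0, "ry": 0, "rz": 0, "fingers": 0.5},
    {"x": 0, "y": 0, "z": 84, "rx": 0, "ry": 0, "rz": 0, "fingers": 0.7},
    {"x": 0, "y": 0, "z": 84, "rx": 0, "ry": 0, "rz": 0, "fingers": 0.9},
    {"x": 0, "y": 0, "z": 84, "rx": 0, "ry": 0, "rz": 0, "fingers": 0.9},
    {"x": 0, "y": 0, "z": 84, "rx": 0, "ry": 0, "rz": 0, "fingers": 0.9}
  ],
  "force": 4
}}

```text
time_s: 4.82
tool_pos: [0.6279, -0.0351, 0.1369]
tool_rot: [-180.0, -0.1, 16.1]
force: [1.6, 1.8, 1.7]
grip_width: 0.02
grasp_force: 4.0
```

```bash
cat >> h.py <<'E'
from scipy.spatial.transform import Rotation as Ro
from cell import sensors
YAW=16.
def frame(H,yaw=YAW): 
    c,s=np.cos(np.radians(yaw)),np.sin(np.radians(yaw)); return np.array(H),np.array([c,s,0]),np.array([0,0,1.])
def tool(ex,al): # tool rotation with z at elevation al (deg) in the plane of ex
    ez=np.array([0,0,1.]); a=np.cos(np.radians(al))*ex+np.sin(np.radians(al))*ez
    y=-np.cross(ez,ex); return np.c_[np.cross(y,a),y,a]
def rel(p,R,p0,R0):
    return np.r_[1000*R0.T@(p-p0), Ro.from_matrix(R0.T@R).as_rotvec()]
def now():
    o=sensors.get_obs(); return o["tool_pos"],Ro.from_euler("xyz",o["tool_rot"],degrees=True).as_matrix(),o
def grip(H,th,r,al,yaw=YAW):
    H,ex,ez=frame(H,yaw); t=np.radians(th); R=tool(ex,al)
    return H+r*(np.cos(t)*ex+np.sin(t)*ez)+.011*R[:,2],R
E
python3 - <<'E'
from h import *
p,R,o=now(); print(p,o["tool_rot"],o["grip_width"],o["grasp_force"],o["force"])
H=[.557,-.056,.105]
_,ex,ez=frame(H); g=p-.011*R[:,2]-H; x=g@ex; r=np.hypot(x,g[2]); th0=np.degrees(np.arctan2(g[2],x)); print(r,th0,g@np.cross(ez,ex))
for k in range(0,13):
    th=th0+k*6.3; pp,RR=grip(H,th,r,-90+4*k); print(k,round(th,1),rel(pp,RR,p,R).round([1,1,1,3,3,3] if 0 else 2))
E
```

```text
[ 0.62790768 -0.03512812  0.1369336 ] [-1.79983506e+02 -6.56856668e-02  1.60590771e+01] 0.020007135182398175 4.0000094583956525 [1.56700004 1.76734978 1.71218577]
0.08546750860970488 30.15481245217336 0.0005153563000734465
0 30.2 [-0.01  0.52 -0.   -0.   -0.    0.  ]
1 36.5 [-4.39  0.51 -7.88 -0.    0.07  0.  ]
2 42.8 [ -9.61   0.5  -15.21  -0.     0.14   0.  ]
3 49.1 [-15.59   0.5  -21.88  -0.     0.21   0.  ]
4 55.4 [-22.26   0.49 -27.83  -0.     0.28   0.  ]
5 61.7 [-29.54   0.48 -32.98  -0.     0.35   0.  ]
6 68.0 [-37.32   0.47 -37.28  -0.     0.42   0.  ]
7 74.3 [-45.51   0.46 -40.67  -0.     0.49   0.  ]
8 80.6 [-54.01   0.45 -43.11  -0.     0.56   0.  ]
9 86.9 [-62.71   0.44 -44.58  -0.     0.63   0.  ]
10 93.2 [-71.5    0.43 -45.06  -0.     0.7    0.  ]
11 99.5 [-80.26   0.42 -44.55  -0.     0.77   0.  ]
12 105.8 [-88.9    0.41 -43.06  -0.     0.84   0.  ]
```

>>> {"fn": "drive_tool", "kwargs": {
  "moves": [
    {"x": -2.1, "y": 0, "z": -4, "rx": 0, "ry": 0.035, "rz": 0, "fingers": 0.9},
    {"x": -4.4, "y": 0, "z": -7.9, "rx": 0, "ry": 0.07, "rz": 0, "fingers": 0.9},
    {"x": -6.9, "y": 0, "z": -11.7, "rx": 0, "ry": 0.105, "rz": 0, "fingers": 0.9},
    {"x": -9.6, "y": 0, "z": -15.2, "rx": 0, "ry": 0.14, "rz": 0, "fingers": 0.9},
    {"x": -12.5, "y": 0, "z": -18.7, "rx": 0, "ry": 0.175, "rz": 0, "fingers": 0.9},
    {"x": -15.6, "y": 0, "z": -21.9, "rx": 0, "ry": 0.21, "rz": 0, "fingers": 0.9},
    {"x": -18.8, "y": 0, "z": -25, "rx": 0, "ry": 0.245, "rz": 0, "fingers": 0.9},
    {"x": -22.3, "y": 0, "z": -27.8, "rx": 0, "ry": 0.28, "rz": 0, "fingers": 0.9},
    {"x": -25.8, "y": 0, "z": -30.5, "rx": 0, "ry": 0.315, "rz": 0, "fingers": 0.9},
    {"x": -29.5, "y": 0, "z": -33, "rx": 0, "ry": 0.35, "rz": 0, "fingers": 0.9},
    {"x": -33.4, "y": 0, "z": -35.3, "rx": 0, "ry": 0.385, "rz": 0, "fingers": 0.9},
    {"x": -37.3, "y": 0, "z": -37.3, "rx": 0, "ry": 0.42, "rz": 0, "fingers": 0.9}
  ]
}}

```text
time_s: 6.32
tool_pos: [0.5924, -0.0462, 0.1752]
tool_rot: [180.0, -24.4, 16.0]
force: [3.2, 0.9, 0.5]
grip_width: 0.0202
grasp_force: 4.0
```

```bash
python3 - <<'E'
from h import *
p,R,o=now(); print(p,o["tool_rot"],o["grip_width"],o["grasp_force"],o["force"])
H=[.557,-.056,.105]
_,ex,ez=frame(H); g=p-.011*R[:,2]-H; x=g@ex; r=np.hypot(x,g[2]); th0=np.degrees(np.arctan2(g[2],x)); print(r,th0,g@np.cross(ez,ex))
for k in range(0,9):
    th=th0+k*5.2; pp,RR=grip(H,th,.0855,-66+3.5*k); print(k,round(th,1),rel(pp,RR,p,R).round(2))
a=cam("scene")["image"][110:290,210:370,::-1]; cv2.imwrite("pics/g2.png",cv2.resize(a,(640,720))[:600])
E
```

```text
[ 0.59242651 -0.04615075  0.17517715] [179.96322318 -24.35222484  16.02262256] 0.020180824913878483 4.000426279962994 [3.23596758 0.8812804  0.51846994]
0.08643361063290442 68.10393707699353 -0.00029188856980268043
0 68.1 [-0.74 -0.3   0.65  0.   -0.01  0.  ]
1 73.3 [-5.68 -0.3  -4.73  0.    0.05  0.  ]
2 78.5 [-11.09  -0.3   -9.61   0.     0.12   0.  ]
3 83.7 [-16.91  -0.3  -13.96   0.     0.18   0.  ]
4 88.9 [-23.1   -0.3  -17.74   0.     0.24   0.  ]
5 94.1 [-29.6   -0.3  -20.93   0.     0.3    0.  ]
6 99.3 [-36.36  -0.3  -23.5    0.     0.36   0.  ]
7 104.5 [-43.31  -0.3  -25.43   0.     0.42   0.  ]
8 109.7 [-50.4   -0.3  -26.7    0.     0.48   0.  ]
```

View pics/g2.png

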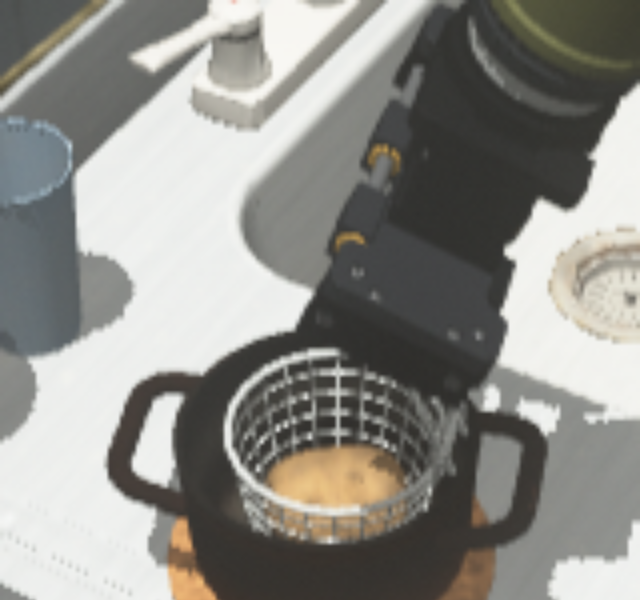

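The handle is up at about 68°, held in the gripper near (430,350). The basket is still standing in the pot, with its rim around (340,430). Next I'll carry it on to the stop.

>>> {"fn": "drive_tool", "kwargs": {
  "moves": [
    {"x": -3, "y": 0, "z": -2.5, "rx": 0, "ry": 0.025, "rz": 0, "fingers": 0.9},
    {"x": -5.7, "y": 0, "z": -4.7, "rx": 0, "ry": 0.05, "rz": 0, "fingers": 0.9},
    {"x": -8.3, "y": 0, "z": -7.2, "rx": 0, "ry": 0.085, "rz": 0, "fingers": 0.9},
    {"x": -11.1, "y": 0, "z": -9.6, "rx": 0, "ry": 0.12, "rz": 0, "fingers": 0.9},
    {"x": -14, "y": 0, "z": -11.9, "rx": 0, "ry": 0.15, "rz": 0, "fingers": 0.9},
    {"x": -16.9, "y": 0, "z": -14, "rx": 0, "ry": 0.18, "rz": 0, "fingers": 0.9},
    {"x": -20, "y": 0, "z": -16, "rx": 0, "ry": 0.21, "rz": 0, "fingers": 0.9},
    {"x": -23.1, "y": 0, "z": -17.7, "rx": 0, "ry": 0.24, "rz": 0, "fingers": 0.9},
    {"x": -26.3, "y": 0, "z": -19.4, "rx": 0, "ry": 0.27, "rz": 0, "fingers": 0.9},
    {"x": -29.6, "y": 0, "z": -20.9, "rx": 0, "ry": 0.3, "rz": 0, "fingers": 0.9},
    {"x": -33, "y": 0, "z": -22.3, "rx": 0, "ry": 0.33, "rz": 0, "fingers": 0.9},
    {"x": -36.4, "y": 0, "z": -23.5, "rx": 0, "ry": 0.36, "rz": 0, "fingers": 0.9},
    {"x": -39.8, "y": 0, "z": -24.5, "rx": 0, "ry": 0.39, "rz": 0, "fingers": 0.9},
    {"x": -43.3, "y": 0, "z": -25.4, "rx": 0, "ry": 0.42, "rz": 0, "fingers": 0.9}
  ]
}}

```text
time_s: 8.12
tool_pos: [0.541, -0.0589, 0.1759]
tool_rot: [-179.8, -47.9, 16.0]
force: [2.6, 0.9, -4.0]
grip_width: 0.02
grasp_force: 4.0
```

```bash
cat > q.py <<'E'
from h import *
p,R,o=now(); print(p,o["tool_rot"],o["grip_width"],o["grasp_force"],o["force"],o["wrist_torque"])
H=[.557,-.056,.105]
_,ex,ez=frame(H); g=p-.011*R[:,2]-H; x=g@ex; print(np.hypot(x,g[2]),np.degrees(np.arctan2(g[2],x)),g@np.cross(ez,ex))
E
python3 q.py
```

```text
[ 0.54103515 -0.05888113  0.17590343] [-179.84001695  -47.9077548    15.99609139] 0.02002351605219131 3.999931569560431 [ 2.56797115  0.85534075 -3.97411027] [-0.56712412  1.08577371 -0.15916569]
0.08196301029768964 107.24839382029559 0.0016008319172981862
```

```bash
python3 - <<'E'
from h import *
a=cam("scene")["image"][110:290,210:370,::-1]; b=cam("top")["image"][100:300,250:410,::-1]
cv2.imwrite("pics/g3.png",np.hstack([cv2.resize(a,(480,540)),cv2.resize(b,(320,400))[:540] if 0 else cv2.copyMakeBorder(cv2.resize(b,(320,400)),0,140,0,0,0)]))
E
```

```text
(no output)
```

View pics/g3.png

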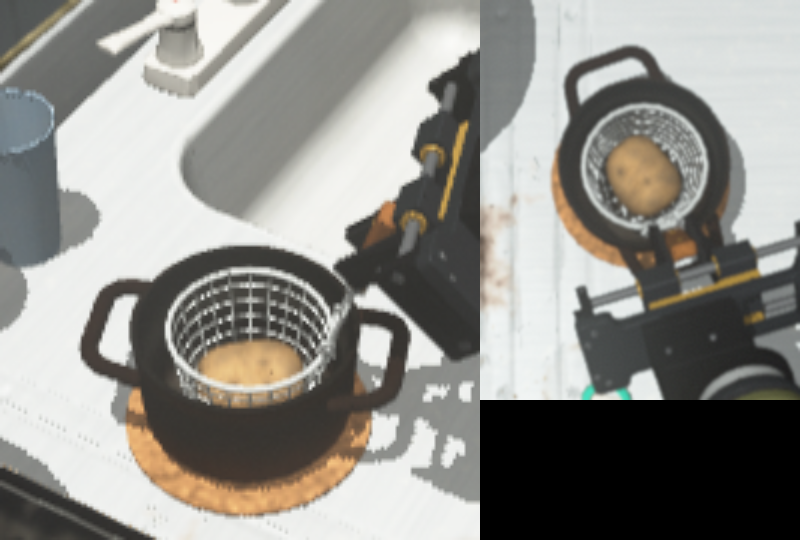

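The basket stands level in the pot, with its rim around (250,330). The bar is held near (385,225) and leans out past the hinge. I'll release, back off and measure the handle angle.

>>> {"fn": "drive_tool", "kwargs": {
  "moves": [
    {"x": 0, "y": 0, "z": 0, "rx": 0, "ry": 0, "rz": 0, "fingers": 0.3},
    {"x": 0, "y": 0, "z": 0, "rx": 0, "ry": 0, "rz": 0, "fingers": -0.2},
    {"x": 0, "y": 0, "z": 0, "rx": 0, "ry": 0, "rz": 0, "fingers": -0.2},
    {"x": 0, "y": 0, "z": 0, "rx": 0, "ry": 0, "rz": 0, "fingers": -0.2},
    {"x": 0, "y": 0, "z": -20, "rx": 0, "ry": 0, "rz": 0, "fingers": -0.2},
    {"x": 0, "y": 0, "z": -50, "rx": 0, "ry": 0, "rz": 0, "fingers": -0.2},
    {"x": 0, "y": 0, "z": -90, "rx": 0, "ry": 0, "rz": 0, "fingers": -0.2},
    {"x": 0, "y": 0, "z": -130, "rx": 0, "ry": 0, "rz": 0, "fingers": -0.2},
    {"x": 0, "y": 0, "z": -130, "rx": 0, "ry": 0, "rz": 0, "fingers": -0.2}
  ]
}}

```text
time_s: 9.35
tool_pos: [0.4989, -0.0872, 0.1919]
tool_rot: [-174.5, -46.8, 11.7]
force: [-0.4, -2.4, 1.4]
grip_width: 0.0525
grasp_force: 0.0
```

```bash
python3 q.py; python3 - <<'E'
from h import *
S=cam("scene");T=cam("top"); np.savez("s2.npz",**S);np.savez("t2.npz",**T)
a=S["image"][130:250,260:380,::-1]; b=T["image"][140:260,290:410,::-1]
cv2.imwrite("pics/g4.png",np.hstack([cv2.resize(q,(400,400),interpolation=2) for q in(a,b)]))
E
```

```text
[ 0.49893101 -0.08722965  0.19185713] [-174.54180762  -46.76145028   11.71630184] 0.05253841386623963 0.0 [-0.3570016  -2.37233109  1.3820672 ] [-0.41111055  0.86467838 -0.12535371]
0.11897080698078938 127.52175996895626 -0.01446141088653604
```

View pics/g4.png

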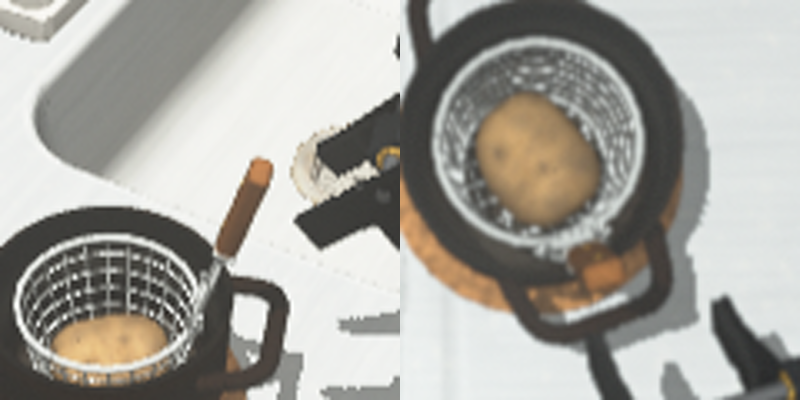

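The handle stands free, leaning outward. Its end face is at zoomed (261,170) in scene and (603,272) in top. The basket is in the pot and both fingers are clear. I'll measure the angle.

```bash
python3 - <<'E'
from h import *
S=dict(np.load("s2.npz"));T=dict(np.load("t2.npz"))
f,e=tri(S,(260+261/3.333,130+171/3.333),T,(290+203/3.333,140+272/3.333)); print("free end",f,e)
rc=onz(T,(290+140/3.333,140+142/3.333),.09); print("rim",rc)
_,ex,ez=frame(rc); 
for yaw in (14,16,18,20):
    _,ex,ez=frame(rc,yaw); h=np.r_[(rc-.056*ex)[:2],.104]; d=f-h; print(yaw,h,d@ex,d@np.cross(ez,ex),d[2],np.linalg.norm(d),np.degrees(np.arctan2(d[2],d@ex)))
# near end of bar via scene ray in the handle plane
yaw=16;_,ex,ez=frame(rc,yaw); n=np.cross(ez,ex); o,d=ray(S,(260+229/3.333,130+252/3.333)); t=((f-o)@n)/(d@n); q=o+t*d; v=f-q; print("near",q,np.linalg.norm(v),np.degrees(np.arctan2(v[2],v@ex)))
print(now()[2]["qpos"])
E
```

```text
free end [ 0.52865756 -0.0638077   0.21175654] [array([-0., -0.]), array([0., 0.])]
rim [ 0.61060232 -0.04126558  0.09      ]
14 [ 0.55626575 -0.05481321  0.104     ] -0.02896408138662758 -0.00204828868898425 0.10775653753150567 0.11160011146008501 105.04503817761386
16 [ 0.55677166 -0.05670128  0.104     ] -0.028983807808246373 0.0009181627513257791 0.10775653753150567 0.11159021246812857 105.05481981824981
18 [ 0.55734315 -0.05857054  0.104     ] -0.028899994550803047 0.003883495551755495 0.10775653753150567 0.1116322650648805 105.01325356926112
20 [ 0.55797953 -0.06041871  0.104     ] -0.028712743727841078 0.006844096911061988 0.10775653753150567 0.11172615940632469 104.9203302068284
near [ 0.54364668 -0.05950964  0.147491  ] 0.06613022017462225 103.63848932628285
[ 31.73005388 -17.23626175  -1.31043326 137.50988902 -59.13072423
  41.62860163  -5.71722116]
```

The handle is at about 105°, which is its stop. The retreat ran joint 2 into its limit, so I'll rise and turn the tool vertical, then regrasp from above.

>>> {"fn": "drive_tool", "kwargs": {
  "moves": [
    {"x": 20, "y": 0, "z": -22, "rx": 0, "ry": 0, "rz": 0, "fingers": -0.2},
    {"x": 40, "y": 0, "z": -44, "rx": 0, "ry": -0.05, "rz": 0, "fingers": -0.2},
    {"x": 60, "y": 0, "z": -66, "rx": 0, "ry": -0.15, "rz": 0, "fingers": -0.2},
    {"x": 80, "y": 0, "z": -88, "rx": 0, "ry": -0.3, "rz": 0, "fingers": -0.2},
    {"x": 80, "y": 0, "z": -88, "rx": 0, "ry": -0.45, "rz": 0, "fingers": -0.2},
    {"x": 80, "y": 0, "z": -88, "rx": 0, "ry": -0.6, "rz": 0, "fingers": -0.2},
    {"x": 80, "y": 0, "z": -88, "rx": 0, "ry": -0.75, "rz": 0, "fingers": -0.2},
    {"x": 80, "y": 0, "z": -88, "rx": 0, "ry": -0.84, "rz": 0, "fingers": -0.2},
    {"x": 80, "y": 0, "z": -88, "rx": 0, "ry": -0.84, "rz": 0, "fingers": -0.2},
    {"x": 80, "y": 0, "z": -88, "rx": 0, "ry": -0.84, "rz": 0, "fingers": -0.2}
  ]
}}

```text
time_s: 10.7
tool_pos: [0.4933, -0.0905, 0.3117]
tool_rot: [-175.8, 0.7, 16.6]
force: [-0.1, 0.2, 1.5]
grip_width: 0.0522
grasp_force: 0.0
```

```bash
python3 - <<'E'
from h import *
p,R,o=now(); print(p,o["tool_rot"],o["qpos"],o["force"])
H=[.5568,-.0567,.104]; 
for r in(.17,.08):
    pp,RR=grip(H,105.5,r,-90); 
    if r>.1: pp[:2]=grip(H,105.5,.08,-90)[0][:2]
    print(pp,rel(pp,RR,p,R).round(3))
E
```

```text
[ 0.49331277 -0.09045881  0.31171201] [-175.79587794    0.71919366   16.62854113] [ 30.41348242   1.53156479 -20.92045547  93.66909964  -2.91404891
  87.40134293 -63.71420644] [-0.09243327  0.15081254  1.45541494]
[ 0.53624912 -0.06259287  0.25681718] [ 4.9800e+01 -1.0396e+01  5.5185e+01 -7.3000e-02  1.3000e-02  1.1000e-02]
[ 0.53624912 -0.06259287  0.17009044] [ 5.08890e+01 -4.03900e+00  1.41671e+02 -7.30000e-02  1.30000e-02
  1.10000e-02]
```

>>> {"fn": "drive_tool", "kwargs": {
  "moves": [
    {"x": 20, "y": -5, "z": 5, "rx": -0.03, "ry": 0.005, "rz": 0.005, "fingers": -0.2},
    {"x": 49.8, "y": -10.4, "z": 30, "rx": -0.073, "ry": 0.013, "rz": 0.011, "fingers": -0.2},
    {"x": 49.8, "y": -10.4, "z": 55.2, "rx": -0.073, "ry": 0.013, "rz": 0.011, "fingers": -0.2},
    {"x": 49.8, "y": -10.4, "z": 55.2, "rx": -0.073, "ry": 0.013, "rz": 0.011, "fingers": -0.2}
  ]
}}

```text
time_s: 11.2
tool_pos: [0.5344, -0.0639, 0.2555]
tool_rot: [-180.0, 0.2, 15.8]
force: [-0.1, 0.1, 0.0]
grip_width: 0.0517
grasp_force: 0.0
```

```bash
python3 - <<'E'
from h import *
p,R,o=now(); print(p,o["tool_rot"],o["qpos"].round(1),o["force"])
H=[.5568,-.0567,.104]; 
pp,RR=grip(H,105.5,.08,-90); print(pp,rel(pp,RR,p,R).round(3))
a=cam("scene")["image"][110:250,250:410,::-1]; cv2.imwrite("pics/g5.png",cv2.resize(a,(640,560),interpolation=2))
E
```

```text
[ 0.53442646 -0.06392279  0.25549845] [-179.9590864     0.20678044   15.84169224] [ 26.5   5.5 -24.   96.1   2.3  79.1 -72. ] [-0.09349811  0.11820471  0.0073156 ]
[ 0.53624912 -0.06259287  0.17009044] [ 2.425e+00 -7.210e-01  8.540e+01 -1.000e-03  4.000e-03 -3.000e-03]
```

View pics/g5.png

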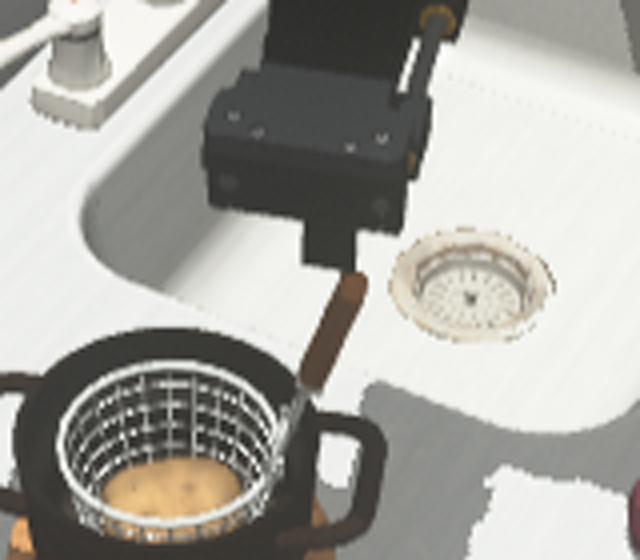

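The finger at (330,240) is right above the bar, which runs from (350,280) to (315,380). I'll descend and grip firmly.

>>> {"fn": "drive_tool", "kwargs": {
  "moves": [
    {"x": 2, "y": -1, "z": 25, "rx": 0, "ry": 0, "rz": 0, "fingers": -0.2},
    {"x": 2, "y": -1, "z": 50, "rx": 0, "ry": 0, "rz": 0, "fingers": -0.2},
    {"x": 2, "y": -1, "z": 75, "rx": 0, "ry": 0, "rz": 0, "fingers": -0.2},
    {"x": 2, "y": -1, "z": 85, "rx": 0, "ry": 0, "rz": 0, "fingers": -0.2},
    {"x": 2, "y": -1, "z": 85, "rx": 0, "ry": 0, "rz": 0, "fingers": 0.2},
    {"x": 2, "y": -1, "z": 85, "rx": 0, "ry": 0, "rz": 0, "fingers": 0.5},
    {"x": 2, "y": -1, "z": 85, "rx": 0, "ry": 0, "rz": 0, "fingers": 0.7},
    {"x": 2, "y": -1, "z": 85, "rx": 0, "ry": 0, "rz": 0, "fingers": 0.9},
    {"x": 2, "y": -1, "z": 85, "rx": 0, "ry": 0, "rz": 0, "fingers": 0.9},
    {"x": 2, "y": -1, "z": 85, "rx": 0, "ry": 0, "rz": 0, "fingers": 0.9}
  ],
  "force": 6
}}

```text
time_s: 12.5
tool_pos: [0.5379, -0.0619, 0.1723]
tool_rot: [-180.0, 0.0, 15.9]
force: [-1.0, 2.6, 1.9]
grip_width: 0.0199
grasp_force: 6.0
```

>>> {"fn": "drive_tool", "kwargs": {
  "moves": [
    {"x": 0, "y": 0, "z": 0, "rx": 0, "ry": 0, "rz": 0, "fingers": 1},
    {"x": 0, "y": 0, "z": 0, "rx": 0, "ry": 0, "rz": 0, "fingers": 1},
    {"x": 0, "y": 0, "z": 0, "rx": 0, "ry": 0, "rz": 0, "fingers": 1},
    {"x": 0, "y": 0, "z": 0, "rx": 0, "ry": 0, "rz": 0, "fingers": 1}
  ],
  "force": 60
}}

```text
time_s: 13.0
tool_pos: [0.538, -0.0621, 0.1722]
tool_rot: [-180.0, 0.0, 15.8]
force: [-0.6, 3.4, 5.1]
grip_width: 0.0198
grasp_force: 60.0
```

```bash
python3 q.py
```

```text
[ 0.53802435 -0.06206851  0.17223458] [-1.79989921e+02  1.38063349e-02  1.58491032e+01] 0.01983047169096553 59.99748315196484 [-0.58075375  3.37046291  5.12628427] [1.11595044 0.48297165 0.10232778]
0.0807284481015926 104.27860221621269 -0.0006049703152592452
```

>>> {"fn": "drive_tool", "kwargs": {
  "moves": [
    {"x": 0, "y": 0, "z": -5, "rx": 0, "ry": 0, "rz": 0, "fingers": 1},
    {"x": 0, "y": 0, "z": -12, "rx": 0, "ry": 0, "rz": 0, "fingers": 1},
    {"x": 0, "y": 0, "z": -20, "rx": 0, "ry": 0, "rz": 0, "fingers": 1},
    {"x": 0, "y": 0, "z": -28, "rx": 0, "ry": 0, "rz": 0, "fingers": 1},
    {"x": 0, "y": 0, "z": -36, "rx": 0, "ry": 0, "rz": 0, "fingers": 1},
    {"x": 0, "y": 0, "z": -45, "rx": 0, "ry": 0, "rz": 0, "fingers": 1},
    {"x": 0, "y": 0, "z": -55, "rx": 0, "ry": 0, "rz": 0, "fingers": 1},
    {"x": 0, "y": 0, "z": -65, "rx": 0, "ry": 0, "rz": 0, "fingers": 1},
    {"x": 0, "y": 0, "z": -75, "rx": 0, "ry": 0, "rz": 0, "fingers": 1},
    {"x": 0, "y": 0, "z": -85, "rx": 0, "ry": 0, "rz": 0, "fingers": 1},
    {"x": 0, "y": 0, "z": -95, "rx": 0, "ry": 0, "rz": 0, "fingers": 1},
    {"x": 0, "y": 0, "z": -105, "rx": 0, "ry": 0, "rz": 0, "fingers": 1},
    {"x": 0, "y": 0, "z": -115, "rx": 0, "ry": 0, "rz": 0, "fingers": 1},
    {"x": 0, "y": 0, "z": -125, "rx": 0, "ry": 0, "rz": 0, "fingers": 1},
    {"x": 0, "y": 0, "z": -135, "rx": 0, "ry": 0, "rz": 0, "fingers": 1},
    {"x": 0, "y": 0, "z": -140, "rx": 0, "ry": 0, "rz": 0, "fingers": 1},
    {"x": 0, "y": 0, "z": -140, "rx": 0, "ry": 0, "rz": 0, "fingers": 1},
    {"x": 0, "y": 0, "z": -140, "rx": 0, "ry": 0, "rz": 0, "fingers": 1}
  ],
  "force": 60
}}

```text
time_s: 15.25
tool_pos: [0.5377, -0.0625, 0.3115]
tool_rot: [-180.0, 0.1, 15.8]
force: [0.3, -0.1, -3.9]
grip_width: 0.0193
grasp_force: 60.0
```

```bash
python3 - <<'E'
from h import *
p,R,o=now(); print(p,o["tool_rot"],o["qpos"].round(1),o["force"],o["grasp_force"])
a=cam("scene")["image"][60:300,200:440,::-1]; cv2.imwrite("pics/g6.png",cv2.resize(a,(600,600),interpolation=2))
E
```

```text
[ 0.53770591 -0.062506    0.31149191] [-1.79998371e+02  8.96564364e-02  1.58339783e+01] [ 26.5   4.8 -24.1  90.5   2.   85.3 -71.9] [ 0.31409877 -0.12861987 -3.89863764] 59.9980556499213
```

View pics/g6.png

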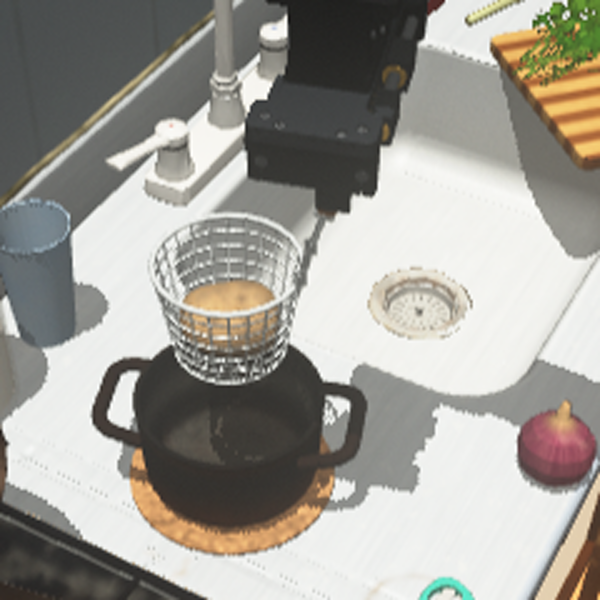

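The basket is clear of the pot and level at (225,300), with the potato inside and the pot still in place. Next I'll tip it 30° about the basket's centre.

```bash
python3 - <<'E'
from h import *
p,R,o=now(); _,ex,ez=frame([0,0,0]); n=np.cross(ez,ex)
C=np.array([.5568,-.0567,.244])+.056*ex-.054*ez; print(C)
for k in range(1,7):
    q=Ro.from_rotvec(-n*np.radians(5*k)).as_matrix(); pp=C+q@(p-C)+[0,0,.0025*k]; print(k,pp.round(3),rel(pp,q@R,p,R).round(3))
E
```

```text
[ 0.61063065 -0.04126431  0.19      ]
1 [ 0.528 -0.065  0.307] [-10.286   0.031   4.602   0.      0.087  -0.   ]
2 [ 0.519 -0.068  0.301] [-1.9913e+01  6.0000e-02  1.0074e+01  1.0000e-03  1.7500e-01 -0.0000e+00]
3 [ 0.51  -0.07   0.295] [-2.8809e+01  8.7000e-02  1.6353e+01  1.0000e-03  2.6200e-01 -0.0000e+00]
4 [ 0.502 -0.073  0.288] [-3.6906e+01  1.1100e-01  2.3375e+01  1.0000e-03  3.4900e-01 -0.0000e+00]
5 [ 0.495 -0.075  0.28 ] [-4.4143e+01  1.3400e-01  3.1065e+01  1.0000e-03  4.3600e-01 -0.0000e+00]
6 [ 0.489 -0.076  0.272] [-5.0464e+01  1.5300e-01  3.9347e+01  2.0000e-03  5.2400e-01 -0.0000e+00]
```

>>> {"fn": "drive_tool", "kwargs": {
  "moves": [
    {"x": -5, "y": 0, "z": 2.2, "rx": 0, "ry": 0.044, "rz": 0, "fingers": 1},
    {"x": -10.3, "y": 0, "z": 4.6, "rx": 0, "ry": 0.087, "rz": 0, "fingers": 1},
    {"x": -15.2, "y": 0, "z": 7.3, "rx": 0, "ry": 0.131, "rz": 0, "fingers": 1},
    {"x": -19.9, "y": 0, "z": 10.1, "rx": 0, "ry": 0.175, "rz": 0, "fingers": 1},
    {"x": -24.4, "y": 0, "z": 13.2, "rx": 0, "ry": 0.218, "rz": 0, "fingers": 1},
    {"x": -28.8, "y": 0, "z": 16.4, "rx": 0, "ry": 0.262, "rz": 0, "fingers": 1},
    {"x": -33, "y": 0, "z": 19.8, "rx": 0, "ry": 0.305, "rz": 0, "fingers": 1},
    {"x": -36.9, "y": 0, "z": 23.4, "rx": 0, "ry": 0.349, "rz": 0, "fingers": 1},
    {"x": -40.6, "y": 0, "z": 27.1, "rx": 0, "ry": 0.393, "rz": 0, "fingers": 1},
    {"x": -44.1, "y": 0, "z": 31, "rx": 0, "ry": 0.436, "rz": 0, "fingers": 1},
    {"x": -47.4, "y": 0, "z": 35.1, "rx": 0, "ry": 0.48, "rz": 0, "fingers": 1},
    {"x": -50.5, "y": 0, "z": 39.3, "rx": 0, "ry": 0.524, "rz": 0, "fingers": 1},
    {"x": -50.5, "y": 0, "z": 39.3, "rx": 0, "ry": 0.524, "rz": 0, "fingers": 1},
    {"x": -50.5, "y": 0, "z": 39.3, "rx": 0, "ry": 0.524, "rz": 0, "fingers": 1},
    {"x": -50.5, "y": 0, "z": 39.3, "rx": 0, "ry": 0.524, "rz": 0, "fingers": 1},
    {"x": -50.5, "y": 0, "z": 39.3, "rx": 0, "ry": 0.524, "rz": 0, "fingers": 1}
  ],
  "force": 60
}}

```text
time_s: 17.3
tool_pos: [0.5047, -0.081, 0.2662]
tool_rot: [-179.3, -29.3, 15.8]
force: [0.0, 0.2, -3.9]
grip_width: 0.0197
grasp_force: 60.0
```

```bash
python3 - <<'E'
from h import *
p,R,o=now(); print(p,o["tool_rot"],o["qpos"].round(1),o["joint_velocities"].round(2),o["force"],o["grasp_force"])
a=cam("scene")["image"][60:300,200:440,::-1]; b=cam("top")["image"][90:390,260:460,::-1]
cv2.imwrite("pics/g7.png",np.hstack([cv2.resize(a,(480,480),interpolation=2),cv2.resize(b,(320,480),interpolation=2)]))
E
```

```text
[ 0.50469507 -0.0809844   0.26624562] [-179.30553463  -29.31563457   15.77621845] [ 35.4 -17.2 -14.6 119.8 -26.6  55.6 -42.4] [-0.04  0.   -0.15  0.09 -0.22 -0.04  0.1 ] [ 0.01132488  0.18332665 -3.89284484] 59.99985775910318
```

View pics/g7.png

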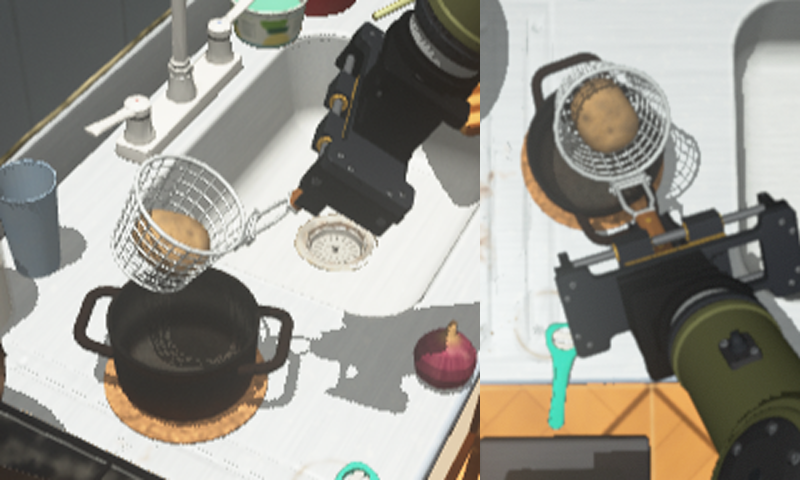

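The basket is tipped back with the potato held in it and sits over the pot, and the pot is unmoved. Joint 2 is at its limit, so I'll raise the tool slightly to relieve it and bring the basket nearer the pot's axis.

>>> {"fn": "drive_tool", "kwargs": {
  "moves": [
    {"x": 4, "y": 0, "z": -7, "rx": 0, "ry": 0, "rz": 0, "fingers": 1},
    {"x": 8, "y": 0, "z": -15, "rx": 0, "ry": 0, "rz": 0, "fingers": 1},
    {"x": 12, "y": 0, "z": -22, "rx": 0, "ry": 0.01, "rz": 0, "fingers": 1},
    {"x": 16, "y": 0, "z": -29, "rx": 0, "ry": 0.01, "rz": 0, "fingers": 1},
    {"x": 16, "y": 0, "z": -29, "rx": 0, "ry": 0.01, "rz": 0, "fingers": 1},
    {"x": 16, "y": 0, "z": -29, "rx": 0, "ry": 0.01, "rz": 0, "fingers": 1},
    {"x": 16, "y": 0, "z": -29, "rx": 0, "ry": 0.01, "rz": 0, "fingers": 1}
  ],
  "force": 60
}}

```text
time_s: 18.27
tool_pos: [0.5097, -0.0837, 0.2973]
tool_rot: [-179.0, -29.6, 15.7]
force: [0.6, 0.1, -4.6]
grip_width: 0.0189
grasp_force: 60.0
```

```bash
cat > e.py <<'E'
from h import *
p,R,o=now(); print(p,o["tool_rot"],o["qpos"].round(2),o["joint_velocities"].round(2),o["force"],o["grasp_force"])
# basket centre carried with the tool: taken at the level lifted pose
p0=np.array([.5377,-.0625,.3115]); R0=Ro.from_euler("xyz",[-180,.1,15.83],degrees=True).as_matrix(); C0=np.array([.6106,-.0413,.190]); _,ex,ez=frame([0,0,0])
f=lambda X:p+R@R0.T@(X-p0)
print("centre",f(C0),"foot",f(C0-.042*ex-.04*ez),"axis tip",np.degrees(np.arccos((R@R0.T)[2,2])))
E
python3 e.py
```

```text
[ 0.50971467 -0.08371773  0.29734875] [-179.03095851  -29.6281931    15.71659017] [ 28.53 -17.22  -8.48 116.68 -23.79  58.21 -45.43] [-0.13 -0.03  0.07 -0.09 -0.11 -0.05  0.  ] [ 0.59036305  0.13029359 -4.60690183] 59.99980375170708
centre [ 0.63046752 -0.04707582  0.22950908] foot [ 0.61430127 -0.05105039  0.1739496 ] axis tip 29.742554257089086
```

>>> {"fn": "drive_tool", "kwargs": {
  "moves": [
    {"x": -4, "y": -1, "z": 7, "rx": 0, "ry": 0, "rz": 0, "fingers": 1},
    {"x": -8, "y": -2, "z": 15, "rx": 0, "ry": 0, "rz": 0, "fingers": 1},
    {"x": -12, "y": -4, "z": 22, "rx": 0, "ry": 0, "rz": 0, "fingers": 1},
    {"x": -17, "y": -4, "z": 30, "rx": 0, "ry": 0, "rz": 0, "fingers": 1},
    {"x": -17, "y": -4, "z": 30, "rx": 0, "ry": 0, "rz": 0, "fingers": 1},
    {"x": -17, "y": -4, "z": 30, "rx": 0, "ry": 0, "rz": 0, "fingers": 1},
    {"x": -17, "y": -4, "z": 30, "rx": 0, "ry": 0, "rz": 0, "fingers": 1}
  ],
  "force": 60
}}

```text
time_s: 19.15
tool_pos: [0.5092, -0.0795, 0.2641]
tool_rot: [-179.1, -29.7, 15.8]
force: [-0.2, -0.1, -3.8]
grip_width: 0.0195
grasp_force: 60.0
```

```bash
python3 e.py
```

```text
[ 0.50916311 -0.07954884  0.26405701] [-179.09791452  -29.72097185   15.75108695] [ 28.07 -16.64  -8.8  120.08 -24.61  54.18 -44.29] [ 0.04 -0.09  0.    0.01  0.13  0.15  0.03] [-0.18014799 -0.07830446 -3.78477374] 59.99977491796017
centre [ 0.63003932 -0.04294055  0.19641919] foot [ 0.61397509 -0.04694541  0.14083231] axis tip 29.833370804898813
```

>>> {"fn": "drive_tool", "kwargs": {
  "moves": [
    {"x": -4, "y": 0, "z": 2, "rx": 0, "ry": 0, "rz": 0, "fingers": 1},
    {"x": -9, "y": 0, "z": 5, "rx": 0, "ry": 0, "rz": 0, "fingers": 1},
    {"x": -9, "y": 0, "z": 5, "rx": 0, "ry": 0, "rz": 0, "fingers": 1},
    {"x": -9, "y": 0, "z": 5, "rx": 0, "ry": 0, "rz": 0, "fingers": 1},
    {"x": -9, "y": 0, "z": 5, "rx": 0, "ry": 0, "rz": 0, "fingers": 1},
    {"x": -9, "y": 0, "z": 5, "rx": 0, "ry": 0, "rz": 0, "fingers": 1},
    {"x": -9, "y": 0, "z": 5, "rx": 0, "ry": 0, "rz": 0, "fingers": 1},
    {"x": -9, "y": 0, "z": 5, "rx": 0, "ry": 0, "rz": 0, "fingers": 1}
  ],
  "force": 60
}}

```text
time_s: 20.15
tool_pos: [0.5037, -0.0808, 0.2547]
tool_rot: [-179.1, -29.7, 15.7]
force: [-0.2, 0.9, -4.0]
grip_width: 0.0196
grasp_force: 60.0
```

```bash
python3 e.py; python3 - <<'E'
from h import *
a=cam("scene")["image"][60:300,200:440,::-1]; cv2.imwrite("pics/g8.png",cv2.resize(a,(600,600),interpolation=2))
E
```

```text
[ 0.50368744 -0.08076154  0.25468893] [-179.06076742  -29.67268564   15.74088231] [ 28.1  -16.92  -8.47 121.36 -24.98  53.47 -43.41] [-0.03 -0.05 -0.03 -0.05 -0.02 -0.07  0.03] [-0.17883882  0.86919689 -4.04006118] 59.99979400075972
centre [ 0.62449316 -0.04411475  0.1869461 ] foot [ 0.60837593 -0.04810449  0.13137348] axis tip 29.786152795367606
```

View pics/g8.png

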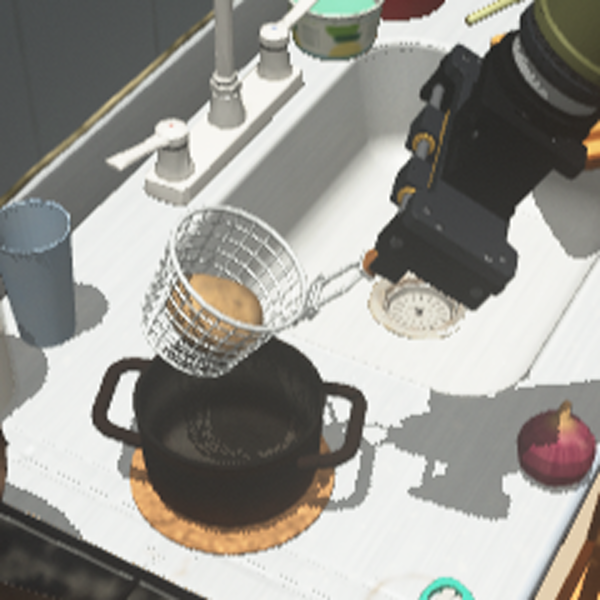

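The basket at (230,290) is tipped back about 30° above the pot with the potato in it. The pot and onion are unmoved and the arm is still, so I'm handing in.

```bash
python3 -c "
from cell import workorder; print(workorder.sign_off())"
```

```text
the job is handed in; nothing more can be done
None
```

The job is handed in: the handle was swung back to its stop, and the basket, tipped back about 30° with the potato in it, is held still about 35 mm above the pot rim and 14 mm off the pot's axis; the pot and onion showed no movement in the final picture, but the garlic and most of the peeler were outside it.

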